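# Pile three rollers up to the gauge mark

## Task

First push the yellow sliding stop of the blue cradle fully home, so that it rolls the loose grey roller up to the other one. Then draw the orange roller out of the green magazine by the end that sticks out, let go of it in the tray once it is clear of the hood, and take it again by its middle. Set it down gently in the gap on top of the two grey rollers, lying along them and level, so that the top of the pile meets the red mark on the gauge post; let go, and leave the tub, the wrench and the brush where they are.

Things in the scene. Friction and masses are not known exactly. Their poses are not given: they have to be found in the camera images.
- cradle: fixed blue cradle, floor 170 (x) x 260 (y) mm, floor top 8 mm above bench. Origin: centre of underside. x runs along the rollers, y across. Fixed stop block at its +y side (face at y=+98.5 mm); a 5 mm high rail lies between the grey rollers' places. Gauge post 40 x 6 mm, 135 mm tall, at x=+128, y=+41 mm; its red line, 111.5 mm above bench, is the height of the finished pile's top
- stop (a joint): travel (m) of the yellow sliding stop: 0 fully open, 0.045 fully home (end of slide); grows as it moves along the cradle's +y. Stiff: needs about 8 to 10 N, stays where left. Block 130 mm long (x), 45 mm deep (y), its top 43 mm above the bench
- stop_handle (a point): top centre of the black upright tab on the yellow stop, 76 mm above the bench; moves with the stop, axes those of the cradle. Tab 55 mm long (x), 14 mm thick (y), rising 33 mm above the block. Push on its outer (-y) face; the block reaches 10 mm outwards (-y) of this point and its face that meets the roller is 35 mm towards +y. At home this point is at cradle y=-52 mm
- pile_place (a point): where the orange roller's centre comes to lie when it is saddled on the two grey rollers with the stop home: 83.5 mm above the bench, above the middle between the two; axes those of the cradle (x along the rollers)
- roller_fixed_side_center (a point): centre of the grey roller against the fixed stop: loose cylinder 56 mm in diameter, 150 mm long, about 0.5 kg, x is its axis. Lies on the cradle's floor at cradle y = +70 mm.
- roller_slide_side_center (a point): centre of the other grey roller, same size; it starts lying loose on the cradle's floor, too far from the first, and rolls freely when the stop pushes it. Once home its centre is about 58 mm from the first.
- roller_orange_center (a point): centre of the orange roller: loose cylinder 56 mm in diameter, 150 mm long, 0.35 to 0.7 kg, x is its axis. It starts lying in the magazine's tray (centre 32 mm above the bench) along the magazine's x, with 50 to 62 mm of it sticking out of the hood.
- magazine: fixed green magazine. Origin: on the bench under the open tray; x points into the hood. Tray floor 4 mm thick, x=-135 to +175 mm; rails at y=19 to 29 mm either side, top 10 mm above bench, stop rolling; 12 mm lip at x=-130 mm. Hood from x=+55 mm on, 92 mm wide, top 71 mm above bench. Roller is clear of the hood when its centre is at x=-20 mm or less; the lip stops it at x=-52 mm
- tub: bystander: open white plastic tub 96 mm wide, 50 mm high; leave alone
- wrench: bystander: steel wrench 170 mm long; leave alone
- brush: bystander: green hand brush 200 mm long; leave alone
Things that resemble listed ones, but are neither listed nor needed, are in the scene too. What is shaped like the part that bears roller_slide_side_center but pink or purple is not meant.

How it is judged:
By the outcome, as a careful person would: the job done as asked, in the order asked, and still so for the second after the job is handed in, with the robot touching nothing.
It also fails if it takes over 58 s, if anything falls off the work surface, if the arm or the gripper's body presses on something with over 40 N, if the wrist force passes 120 N, or if a joint passes its speed limit or range.

## Robot

A 7-joint arm with a two-finger parallel gripper is mounted at the origin on the work surface. World frame = base frame: x ahead of the robot, y to its left, z up, the work surface at z = 0. Lengths are in m, angles in rad, forces in N, time in s.
With the tool pointing down it reaches from about 0.425 to 0.95 m from the base axis. Payload 16.7 kg.
Tool frame: the origin (TCP) lies on the front face of the gripper's body, between the roots of the fingers; the fingertips stand 97 mm ahead of it and the grasp point (between the pads) lies 78 mm ahead of it; z points along the fingers, y is the line along which they close (so a half turn about z gives the same grasp; the last joint's range is limited). The gripper opens to 94 mm and grips with 3 to 60 N. Pads are 16 mm wide; open, the fingers measure 119 mm over their backs; the gripper's body (75 mm by 177 mm) begins 78 mm behind the grasp point.
Start: joints at [-1.321, 0.426, 0.074, 1.606, -0.034, 1.111, -0.067], TCP at [0.263, 0.622, 0.303] pointing down, gripper open.
Joint ranges: [-2.85, 2.85], [-0.5, 2.14], [-1.23, 1.37], [0.21, 2.46], [-1.02, 4.16], [0.16, 2.05], [-2.73, 2.73]. Speed limits (rad/s): [1.89, 1.89, 2.39, 2.39, 3.01, 3.01, 3.01].

## Interface

Orientations are given as a unit quaternion [w, x, y, z].
In Python, from cell import telemetry, cams, arm, boxes_of, landmark_of gives the robot as it stands.
- The arm moves only by the tool servo_tool, never from a script. Its argument "steps" is a list of rows, each an object of numbers: "grip": the opening, from -1 (shut) to 1 (fully open); "x", "y", "z": the shift along the tool's x, y, z each as a share of 0.05 m, from -1 to 1; "turn": the turn about the tool's z as a share of 90 degrees, from -1 to 1. A call has 1 to 12 rows; each row shifts and turns the commanded pose from where the row before left it, along the tool's axes as they then stand; what a row does not reach is not made up. A row lasts 1/10 s, in which the tool goes at most 50 mm and 8.59 degrees, less where a joint would pass 70% of its speed; a pose out of reach is approached as far as the arm can. A call with a number of a shift or a turn outside -1 to 1 is refused whole. A call with a gripper value outside its range is refused whole. The fingers move at their own pace and stop on an object; "squeeze" is the grip in N (left out, the last holds). Time passes only in rows, so rows that do not move let the fingers close. It gives the time, the measured TCP pose, the force, the opening and the grip force at its end, in the units of the state.
- telemetry.state(): the state, without advancing time (a new reading comes with each control period).
- cams.grab_frame(name): name is "scene" or "top"; returns (picture, depth): 384x512x3 uint8, red, green, blue; 384x512 float32, m along the optical axis (not along the pixel's ray), 0 where there is no reading.
- cams.get_calibration(name): a dict with "fx", "fy", "cx", "cy" (pixels), "R" (3x3) and "t" (3): a world point X has camera coordinates R X + t. Camera axes: x right, y down, z forward; pixel columns grow to the right and rows downward; lengths in m; the calibration is good to about 2 mm. A picture is of the moment at which its call begins. get_calibration takes no time and is no camera call.
- arm.job_done(): hands the job in; it is judged then, once.
Trained networks look in the newest picture that a camera, given by its name, has taken for a name from the list of things; names that differ only in an ending like _2 or _b are one class to them, and where a whole thing is asked for, a point or a joint stands for the part that bears it (a point fixed in the world has none). Each returns a list of dicts, best first, with "confidence" (0 to 1); they miss things now and then, are a little off and sometimes report something else, mostly with a low value. They report only what shows in the picture. A call takes as long as a camera call. They do not tell look-alikes from the thing itself.
- boxes_of(camera, target): "bbox" ([centre column, centre row, width, height] in pixels, round what is visible of it).
- landmark_of(camera, target): "position" ([column, row] in pixels: a listed point, or the origin of a listed thing).
The state is a dict: "time": time; "q": joint angles; "joint_velocities": joint speeds; "joint_torque": joint torques, N m; "tcp_pos": TCP position; "ee_rot": TCP orientation; "ft_force": force on the tool from outside, world axes, zero at the start; "ft_torque": the same for the moment, N m; "opening": finger opening in m; "grasp_force": force on a finger pad.
Only numpy, scipy, OpenCV 4.12 (cv2) and the standard library are available. Lean on these libraries where they do the work, as an engineer would, in place of code of your own. Each camera call takes 0.05 s, during which the arm holds its last target. There are 200 camera calls.

## Working session

There is one attempt and no reset: what is moved stays moved. The work goes in short steps, Python scripts to look and compute and a tool call to move; the robot and the scene stay as the last step left them, time stands still between calls to the robot, and variables do not carry over. Pictures are saved under pics/ and viewed, at most 10 in all, crops included, and the job is handed in when it is done.

Besides the shell and the picture viewer there is one more tool, called after "Call:" by a JSON object that holds its "method" and its "body". servo_tool: Moves the arm, as the interface text tells. Its arguments: {"type":"object","properties":{"steps":{"type":"array"},"squeeze":{"type":"number"}},"required":["steps"]}

```bash
ls; mkdir -p pics; cat > h.py <<'E'
import numpy as np,cv2
from cell import telemetry,cams,arm,boxes_of,landmark_of
def save(n,img): cv2.imwrite('pics/'+n,cv2.cvtColor(img,cv2.COLOR_RGB2BGR))
def w(cam,px,d):
    c=cams.get_calibration(cam); R=np.array(c['R']);t=np.array(c['t'])
    p=np.array([(px[0]-c['cx'])/c['fx'],(px[1]-c['cy'])/c['fy'],1])*d
    return R.T@(p-t)
def ray(cam,px):
    c=cams.get_calibration(cam); R=np.array(c['R']);t=np.array(c['t'])
    return -R.T@t, R.T@np.array([(px[0]-c['cx'])/c['fx'],(px[1]-c['cy'])/c['fy'],1])
def atz(cam,px,z):
    o,d=ray(cam,px); return o+d*(z-o[2])/d[2]
def tri(p1,p2):
    (o1,d1),(o2,d2)=ray('scene',p1),ray('top',p2)
    A=np.stack([d1,-d2],1); s=np.linalg.lstsq(A,o2-o1,rcond=None)[0]
    a,b=o1+s[0]*d1,o2+s[1]*d2
    return (a+b)/2,np.linalg.norm(a-b)
E
python3 - <<'E'
from h import *
np.set_printoptions(precision=3,suppress=True)
print(telemetry.state())
im={}
for c in('scene','top'):
    a,d=cams.grab_frame(c); save(c+'0.png',a); np.savez('d_'+c,a=a,d=d)
names=['cradle','stop_handle','pile_place','roller_fixed_side_center','roller_slide_side_center','roller_orange_center','magazine','tub','wrench','brush']
for n in names:
    for c in('scene','top'):
        print(n,c,[(np.round(x['position'],1).tolist(),round(x['confidence'],2)) for x in landmark_of(c,n)[:4]])
E
```

```text
pics
{'time': 0.0, 'q': array([-1.321,  0.427,  0.074,  1.607, -0.034,  1.111, -0.067]), 'joint_velocities': array([-0.001, -0.001, -0.001,  0.002, -0.002,  0.   , -0.   ]), 'joint_torque': array([  0.003, -93.58 ,   3.668, -45.421,  -0.049,   0.02 ,   0.   ]), 'tcp_pos': array([0.263, 0.621, 0.302]), 'ee_rot': array([-0.   ,  0.199,  0.98 , -0.001]), 'ft_force': array([-0.35 , -0.705,  0.758]), 'ft_torque': array([-0.064, -0.036,  0.017]), 'grasp_force': 0.0, 'opening': 0.09386984762714151}
cradle scene [([224.7, 174.1], 0.68)]
cradle top [([313.5, 209.0], 0.59), ([305.2, 200.9], 0.35)]
stop_handle scene []
stop_handle top [([349.5, 204.9], 0.63)]
pile_place scene [([234.8, 168.3], 0.9)]
pile_place top [([305.5, 204.8], 0.91)]
roller_fixed_side_center scene [([240.3, 181.3], 0.7)]
roller_fixed_side_center top [([290.1, 203.1], 0.67), ([194.2, 219.0], 0.42)]
roller_slide_side_center scene [([218.5, 165.9], 0.8), ([160.5, 186.6], 0.68), ([272.8, 144.5], 0.64), ([235.7, 120.1], 0.63)]
roller_slide_side_center top [([323.5, 203.9], 0.9), ([362.3, 272.5], 0.87), ([350.6, 142.0], 0.86), ([301.1, 271.5], 0.61)]
roller_orange_center scene [([302.4, 242.3], 0.52)]
roller_orange_center top [([191.5, 193.7], 0.74)]
magazine scene [([312.0, 231.4], 0.96)]
magazine top [([193.0, 220.2], 0.7)]
tub scene [([393.3, 296.1], 0.84)]
tub top [([102.7, 212.1], 0.83)]
wrench scene [([216.7, 260.1], 0.82)]
wrench top [([251.9, 132.2], 0.62)]
brush scene [([183.0, 118.6], 0.84)]
brush top [([415.1, 231.6], 0.91)]
```

View pics/scene0.png

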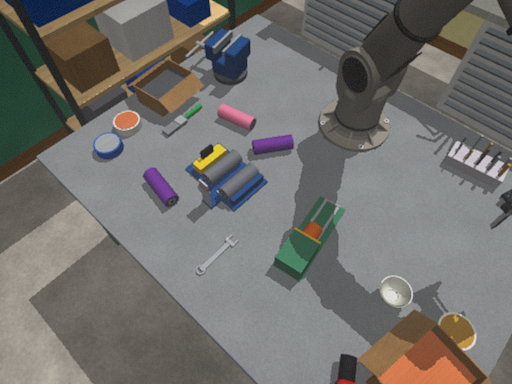

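View pics/top0.png

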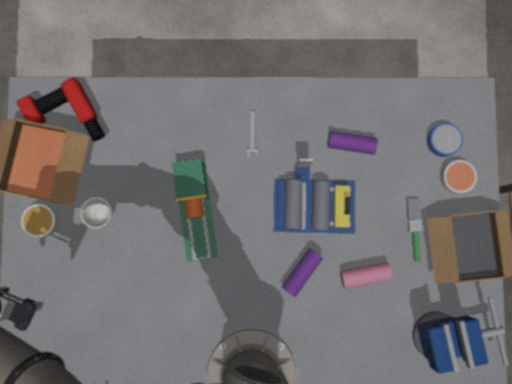

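The scene view shows the cradle around (228,172), the magazine at (310,237) and the orange roller at (313,230). In the top view the cradle is at (315,205) with its gauge post at (304,165). The magazine is at (195,208), with the hood away from the robot and the orange end at (194,207). The purple and pink cylinders are look-alikes, so I'll use only the grey rollers in the blue cradle, at (293,203) and (320,204) in the top view. Next I'll measure them with the point cloud.

```bash
cat >> h.py <<'E'
def cloud(cam,a,d):
    v,u=np.mgrid[:384,:512]; c=cams.get_calibration(cam); R=np.array(c['R']);t=np.array(c['t'])
    P=np.stack([(u-c['cx'])/c['fx']*d,(v-c['cy'])/c['fy']*d,d],-1)-t
    P=P@R; P[d<=0]=np.nan; return P
def rect(m,P,z0=-1,z1=9):
    p=P[m&(P[...,2]>z0)&(P[...,2]<z1)]
    r=cv2.minAreaRect((p[:,:2]*1000).astype(np.float32))
    return len(p),np.round(r[0],1),np.round(r[1],1),round(r[2],1),'z',np.round(np.percentile(p[:,2],[5,50,95])*1000,1)
E
python3 - <<'E'
from h import *
np.set_printoptions(precision=3,suppress=True)
for cam,rois in (('top',dict(cr=(265,150,365,240),mg=(165,150,225,270))),('scene',dict(cr=(180,135,275,215),mg=(265,190,350,285)))):
    z=np.load(f'd_{cam}.npz');a,d=z['a'],z['d'];P=cloud(cam,a,d)
    H=cv2.cvtColor(a,cv2.COLOR_RGB2HSV).astype(int);h,s,v=H[...,0],H[...,1],H[...,2]
    def roi(k):
        m=np.zeros(h.shape,bool);x0,y0,x1,y1=rois[k];m[y0:y1,x0:x1]=1;return m
    C,M=roi('cr'),roi('mg')
    print(cam,cams.get_calibration(cam)['t'])
    for n,m,z0,z1 in (('blue floor',C&(h>100)&(h<125)&(s>120),.0,.014),('blue all',C&(h>100)&(h<125)&(s>120),-.01,.2),('yellow',C&(h>20)&(h<33)&(s>130),.03,.06),
       ('black',C&(v<50)&(s<120),.05,.09),('grey',C&(s<60),.045,.075),('post',C,.1,.16),('orange',M&(h<14)&(s>150),.02,.07),('green floor',M&(h>60)&(h<90)&(s>90),-.01,.03),('hood',M&(h>60)&(h<90)&(s>90),.06,.08)):
        try: print(n,*rect(m,P,z0,z1))
        except Exception as e: print(n,'none')
    print('bench z',np.nanmedian(P[...,2][C|M]))
ks={'pile':((234.8,168.3),(305.5,204.8)),'fix':((240.3,181.3),(290.1,203.1)),'slide':((218.5,165.9),(323.5,203.9)),'or':((302.4,242.3),(191.5,193.7)),'mag':((312,231.4),(193,220.2)),'cr':((224.7,174.1),(313.5,209))}
for k,(p,q) in ks.items(): print(k,*tri(p,q))
print(atz('top',(349.5,204.9),.076))
E
```

```text
top [-0.024  0.552  1.508]
blue floor 712 [ 546.7 -200.5] [251.4 202.6] 88.9 z [ 2.5  8.1 12.6]
blue all 1030 [ 546.7 -200.5] [251.4 202.6] 88.9 z [ 2.8  9.7 44.7]
yellow 419 [ 525.3 -280.3] [ 39.6 123.1] 89.4 z [37.  43.  48.6]
black 2 [ 513.6 -290.3] [15.1  0. ] -177.7 z [71.6 73.6 75.7]
grey 1644 [ 552.4 -205.1] [200.6 202. ] 88.9 z [48.4 60.1 67.7]
post 54 [ 654.8 -163.7] [39.7  6.1] 86.2 z [104.2 127.9 138.7]
orange 272 [516.9 180.5] [53.8 49.6] 7.5 z [46.2 56.4 63.6]
green floor 427 [486.8 176.1] [250.9  91.9] 8.0 z [-1.2  4.4  9.6]
hood 952 [609.3 192.1] [106.9  90.7] 7.5 z [66.  70.7 76.1]
bench z 0.004023882098740995
scene [ 0.398 -0.282  1.505]
blue floor 569 [ 530.3 -183.6] [256.1 224.8] 74.5 z [ 4.3  8.  11.7]
blue all 773 [ 530.3 -183.6] [256.1 224.8] 74.5 z [ 4.5  9.  43.9]
yellow 307 [ 529.  -282.9] [132.8  46.5] 0.4 z [38.  42.7 46.7]
black 66 [ 529.4 -292.3] [11.  51.4] 89.9 z [53.5 67.3 78.5]
grey 1168 [ 534.8 -184.4] [217.6 230.2] 55.2 z [47.3 60.1 66.7]
post 66 [ 659.7 -161.6] [41.5  8.5] 88.8 z [103.  124.9 136.2]
orange 195 [514.5 181.9] [47.6 49.9] 9.3 z [44.6 56.3 61.7]
green floor 500 [510.1 180. ] [306.  96.] 8.3 z [0.2 3.8 7.6]
hood 942 [610.1 195.1] [113.8  90.3] 8.0 z [67.6 70.9 74.1]
bench z 0.001983955569508969
pile [ 0.522 -0.162  0.076] 0.010172455849885338
fix [ 0.532 -0.121  0.047] 0.0007719179225535619
slide [ 0.531 -0.228  0.038] 0.003499862155318644
or [0.563 0.186 0.043] 0.004437786849374842
mag [ 0.486  0.18  -0.004] 0.01869038589664827
cr [ 0.521 -0.204 -0.003] 0.012528461715044853
[ 0.525 -0.301  0.076]
```

```bash
cat >> h.py <<'E'
def rel(target,yaw_y=None):
    """tool-axes shift in units of 50mm rows total; turn in deg (tool z) to bring tool y to world angle yaw_y (deg)"""
    from scipy.spatial.transform import Rotation as Ro
    s=telemetry.state(); q=s['ee_rot']; R=Ro.from_quat([q[1],q[2],q[3],q[0]]).as_matrix()
    d=R.T@(np.array(target)-s['tcp_pos']); ya=np.degrees(np.arctan2(R[1,1],R[0,1]))
    out=[np.round(d/0.05,2).tolist()]
    if yaw_y is not None:
        e=(yaw_y-ya+90)%180-90; out.append(('turn deg',round(-e,2),'units',round(-e/90,4)))
    return out
E
python3 - <<'E'
from h import *
np.set_printoptions(precision=1,suppress=True)
def line(p):
    c=p.mean(0);u,s,vt=np.linalg.svd(p-c,full_matrices=False);return c,vt[0]
for cam,roi,roi2 in (('top',(265,170,365,240),(165,150,225,270)),('scene',(180,135,275,215),(265,190,350,285))):
    z=np.load(f'd_{cam}.npz');a,d=z['a'],z['d'];P=cloud(cam,a,d)*1000
    m=np.zeros(d.shape,bool);m[roi[1]:roi[3],roi[0]:roi[2]]=1
    s=cv2.cvtColor(a,cv2.COLOR_RGB2HSV)[...,1]
    p=P[m&(s<90)&(P[...,2]>50)&(P[...,2]<72)&(P[...,0]<620)]
    for n,lo,hi in(('fix',-165,-105),('slide',-255,-190)):
        q=p[(p[:,1]>lo)&(p[:,1]<hi)]
        x,y,zz=q.T
        bins=np.arange(470,600,10);cy=[];cx=[]
        for b in bins:
            k=(x>=b)&(x<b+10)
            if k.sum()>8: cy.append((y[k].max()+y[k].min())/2);cx.append(b+5)
        print(cam,n,len(q),'x',np.percentile(x,[.5,99.5]),'y',np.percentile(y,[1,99]),'yaw',np.degrees(np.polyfit(cx,cy,1)[0]),'yc',np.median(cy),'ztop',np.percentile(zz,97))
    m=np.zeros(d.shape,bool);m[roi2[1]:roi2[3],roi2[0]:roi2[2]]=1
    H=cv2.cvtColor(a,cv2.COLOR_RGB2HSV);m&=(H[...,0]<14)&(H[...,1]>150)
    q=P[m&(P[...,2]>20)&(P[...,2]<70)];t=np.radians(7.8);ex=np.array([np.cos(t),np.sin(t)]);ey=np.array([-ex[1],ex[0]])
    r=(q[:,:2]-[495.7,178])
    print(cam,'orange mag x',np.percentile(r@ex,[1,99]),'y',np.percentile(r@ey,[1,99]))
print(rel((.55,.30,.30),89.3))
E
```

```text
top fix 734 x [454.4 603.7] y [-154.7 -107.5] yaw -1.2146556493308955 yc -131.12469609928436 ztop 68.23139334287276
top slide 741 x [451.2 600.5] y [-241.6 -193.9] yaw -1.1798836943052302 yc -218.06907668079742 ztop 67.78887031316945
top orange mag x [-5.3 47.6] y [-24.8  23.6]
scene fix 492 x [458.3 608.7] y [-152.1 -106.8] yaw -0.9586616794596858 yc -129.2778061214607 ztop 66.53092616997097
scene slide 455 x [404.6 605.3] y [-238.4 -192.4] yaw -1.2747824460946369 yc -215.05096602319978 ztop 65.98718247193456
scene orange mag x [-3.6 41.9] y [-23.3  25.5]
[[-7.8, -3.69, 0.05], ('turn deg', np.float64(-22.21), 'units', np.float64(-0.2468))]
```

Call:
{"method": "servo_tool", "body": {"steps": [{"turn": -0.082, "grip": -1}, {"turn": -0.082, "grip": -1}, {"turn": -0.082, "grip": -1}, {"x": -0.64, "y": -0.7, "grip": -1}, {"x": -0.64, "y": -0.7, "grip": -1}, {"x": -0.64, "y": -0.7, "grip": -1}, {"x": -0.64, "y": -0.7, "grip": -1}, {"x": -0.64, "y": -0.7, "grip": -1}, {"x": -0.64, "y": -0.7, "grip": -1}, {"x": -0.64, "y": -0.7, "grip": -1}, {"x": -0.64, "y": -0.7, "grip": -1}, {"x": -0.64, "y": -0.7, "grip": -1}]}}

```text
validation failed for argument at $.st...
```

```bash
python3 -c "
from h import *
print(rel((.527,-.335,.20),88.9))"
```

```text
[[-12.32, -15.57, 2.05], ('turn deg', np.float64(-21.81), 'units', np.float64(-0.2423))]
```

Call:
{"method": "servo_tool", "body": {"steps": [{"grip": -1, "x": 0, "y": 0, "z": 0, "turn": -0.081}, {"grip": -1, "x": 0, "y": 0, "z": 0, "turn": -0.081}, {"grip": -1, "x": 0, "y": 0, "z": 0, "turn": -0.081}, {"grip": -1, "x": -0.64, "y": -0.7, "z": 0, "turn": 0}, {"grip": -1, "x": -0.64, "y": -0.7, "z": 0, "turn": 0}, {"grip": -1, "x": -0.64, "y": -0.7, "z": 0, "turn": 0}, {"grip": -1, "x": -0.64, "y": -0.7, "z": 0, "turn": 0}, {"grip": -1, "x": -0.64, "y": -0.7, "z": 0, "turn": 0}, {"grip": -1, "x": -0.64, "y": -0.7, "z": 0, "turn": 0}, {"grip": -1, "x": -0.64, "y": -0.7, "z": 0, "turn": 0}, {"grip": -1, "x": -0.64, "y": -0.7, "z": 0, "turn": 0}, {"grip": -1, "x": -0.64, "y": -0.7, "z": 0, "turn": 0}]}}

```text
time: 2.3
tcp_pos: [0.546, 0.2999, 0.3029]
ee_rot: [0.0, 0.009, 1.0, 0.0]
ft_force: [0.1, 1.0, -0.1]
opening: 0.0023
grasp_force: 0.0
```

```bash
python3 -c "
from h import *
print(rel((.527,-.335,.20),88.9))"
```

```text
[[0.15, -12.7, 2.05], ('turn deg', np.float64(0.07), 'units', np.float64(0.0007))]
```

Call:
{"method": "servo_tool", "body": {"steps": [{"grip": -1, "x": 0.01, "y": -0.97, "z": 0, "turn": 0}, {"grip": -1, "x": 0.01, "y": -0.97, "z": 0, "turn": 0}, {"grip": -1, "x": 0.01, "y": -0.97, "z": 0, "turn": 0}, {"grip": -1, "x": 0.01, "y": -0.97, "z": 0, "turn": 0}, {"grip": -1, "x": 0.01, "y": -0.97, "z": 0, "turn": 0}, {"grip": -1, "x": 0.01, "y": -0.97, "z": 0, "turn": 0}, {"grip": -1, "x": 0.01, "y": -0.97, "z": 0, "turn": 0}, {"grip": -1, "x": 0.01, "y": -0.97, "z": 0, "turn": 0}, {"grip": -1, "x": 0.01, "y": -0.97, "z": 0, "turn": 0}, {"grip": -1, "x": 0.01, "y": -0.97, "z": 0, "turn": 0}, {"grip": -1, "x": 0.01, "y": -0.97, "z": 0, "turn": 0}, {"grip": -1, "x": 0.01, "y": -0.97, "z": 0, "turn": 0}]}}

```text
time: 3.5
tcp_pos: [0.5281, -0.2821, 0.303]
ee_rot: [0.0, 0.009, 1.0, -0.0]
ft_force: [1.0, 0.3, 0.7]
opening: 0.0002
grasp_force: 0.0
```

Call:
{"method": "servo_tool", "body": {"steps": [{"grip": -1, "x": 0.0, "y": -0.7, "z": 0, "turn": 0}, {"grip": -1, "x": 0, "y": -0.36, "z": 0.5, "turn": 0}, {"grip": -1, "x": 0, "y": 0, "z": 0.8, "turn": 0}, {"grip": -1, "x": 0, "y": 0, "z": 0.7, "turn": 0}, {"grip": -1, "x": 0, "y": 0, "z": 0, "turn": 0}]}}

```text
time: 4.0
tcp_pos: [0.5257, -0.3322, 0.1987]
ee_rot: [-0.003, 0.009, 1.0, 0.001]
ft_force: [0.2, 1.0, 1.2]
opening: 0.0006
grasp_force: 0.0
```

```bash
python3 - <<'E'
from h import *
print(rel((.527,-.335,.152),88.9))
a,d=cams.grab_frame('scene'); a2,_=cams.grab_frame('top')
save('s1.png',np.hstack([cv2.resize(a[100:240,150:300],(400,373)),cv2.resize(a2[130:270,250:400],(400,373))]))
E
```

```text
[[-0.03, -0.06, 0.93], ('turn deg', np.float64(0.06), 'units', np.float64(0.0006))]
```

View pics/s1.png

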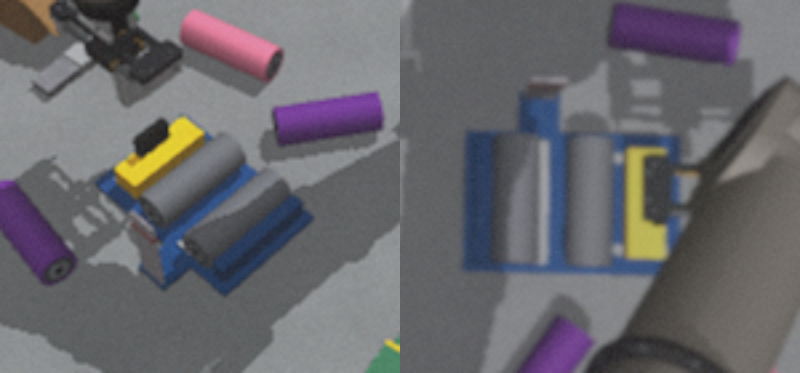

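The crops show the closed gripper just outside the yellow stop's black tab: tab at about (152,135) in the left crop and (657,188) in the right. The grey rollers are undisturbed. I'll lower the gripper and push.

Call:
{"method": "servo_tool", "body": {"steps": [{"grip": -1, "x": 0, "y": 0, "z": 0.47, "turn": 0}, {"grip": -1, "x": 0, "y": 0, "z": 0.45, "turn": 0}, {"grip": -1, "x": 0, "y": 0.2, "z": 0, "turn": 0}, {"grip": -1, "x": 0, "y": 0.15, "z": 0, "turn": 0}, {"grip": -1, "x": 0, "y": 0.15, "z": 0, "turn": 0}, {"grip": -1, "x": 0, "y": 0.12, "z": 0, "turn": 0}, {"grip": -1, "x": 0, "y": 0.12, "z": 0, "turn": 0}]}}

```text
time: 4.8
tcp_pos: [0.5288, -0.2972, 0.1589]
ee_rot: [0.002, 0.009, 1.0, -0.002]
ft_force: [1.1, -9.2, -6.3]
opening: 0.0007
grasp_force: 4.6
```

Call:
{"method": "servo_tool", "body": {"steps": [{"grip": -1, "x": 0, "y": 0.12, "z": 0, "turn": 0}, {"grip": -1, "x": 0, "y": 0.12, "z": 0, "turn": 0}, {"grip": -1, "x": 0, "y": 0.12, "z": 0, "turn": 0}]}}

```text
time: 5.1
tcp_pos: [0.5292, -0.2791, 0.1589]
ee_rot: [0.002, 0.009, 1.0, -0.001]
ft_force: [1.8, -9.4, -7.0]
opening: 0.0004
grasp_force: 4.6
```

Call:
{"method": "servo_tool", "body": {"steps": [{"grip": -1, "x": 0, "y": 0.08, "z": 0, "turn": 0}, {"grip": -1, "x": 0, "y": 0, "z": 0, "turn": 0}]}}

```text
time: 5.3
tcp_pos: [0.5294, -0.2743, 0.1589]
ee_rot: [0.001, 0.009, 1.0, -0.001]
ft_force: [-0.5, -3.7, -2.6]
opening: 0.0005
grasp_force: 1.9
```

Call:
{"method": "servo_tool", "body": {"steps": [{"grip": -1, "x": 0, "y": 0.08, "z": 0, "turn": 0}, {"grip": -1, "x": 0, "y": 0.06, "z": 0, "turn": 0}]}}

```text
time: 5.5
tcp_pos: [0.5293, -0.2706, 0.1591]
ee_rot: [0.002, 0.01, 1.0, -0.003]
ft_force: [2.6, -33.0, -14.6]
opening: 0.0003
grasp_force: 16.6
```

Call:
{"method": "servo_tool", "body": {"steps": [{"grip": -1, "x": 0, "y": 0.05, "z": 0, "turn": 0}, {"grip": -1, "x": 0, "y": 0.03, "z": 0, "turn": 0}]}}

```text
time: 5.7
tcp_pos: [0.529, -0.27, 0.1592]
ee_rot: [0.003, 0.011, 1.0, -0.005]
ft_force: [4.9, -46.4, -23.2]
opening: 0.0003
grasp_force: 23.2
```

Call:
{"method": "servo_tool", "body": {"steps": [{"grip": -1, "x": 0, "y": -0.3, "z": 0, "turn": 0}, {"grip": -1, "x": 0, "y": -0.1, "z": -0.7, "turn": 0}, {"grip": -0.5, "x": 0, "y": 0, "z": -0.9, "turn": 0}, {"grip": 1, "x": 0, "y": 0.7, "z": -0.6, "turn": 0}, {"grip": 1, "x": 0, "y": 0.95, "z": 0, "turn": 0}, {"grip": 1, "x": 0, "y": 0.95, "z": 0, "turn": 0}, {"grip": 1, "x": 0, "y": 0.95, "z": 0, "turn": 0}, {"grip": 1, "x": 0, "y": 0.95, "z": 0, "turn": 0}, {"grip": 1, "x": 0, "y": 0.95, "z": 0, "turn": 0}, {"grip": 1, "x": 0, "y": 0.95, "z": 0, "turn": 0}]}}

```text
time: 6.7
tcp_pos: [0.534, 0.0392, 0.2689]
ee_rot: [0.001, 0.009, 1.0, 0.001]
ft_force: [0.5, -0.4, -0.8]
opening: 0.0612
grasp_force: 0.0
```

```bash
python3 - <<'E'
from h import *
print(rel((.5175,.181,.25),97.8))
for cam in('top','scene'):
    a,d=cams.grab_frame(cam); np.savez('d1_'+cam,a=a,d=d)
    P=cloud(cam,a,d)*1000;s=cv2.cvtColor(a,cv2.COLOR_RGB2HSV)[...,1];h=cv2.cvtColor(a,cv2.COLOR_RGB2HSV)[...,0]
    b=(P[...,0]>480)&(P[...,0]<580)&(P[...,1]>-310)&(P[...,1]<-90)
    y=P[b&(s<90)&(P[...,2]>57)&(P[...,2]<70)][:,1]; print(cam,np.histogram(y,bins=range(-260,-90,10)))
    y=P[b&(h>20)&(h<33)&(s>130)&(P[...,2]>35)&(P[...,2]<52)]; print('yellow',np.percentile(y[:,1],[2,98]))
    save(cam+'2.png',a)
E
```

```text
[[0.38, 2.83, 0.38], ('turn deg', np.float64(-8.81), 'units', np.float64(-0.0979))]
top (array([  3,   6,   0,   0,   2,  56, 106,  98,  77,  15,  10,  77,  93,
        92,  82,   0]), array([-260, -250, -240, -230, -220, -210, -200, -190, -180, -170, -160,
       -150, -140, -130, -120, -110, -100]))
yellow [-255.86020079 -220.09502144]
scene (array([ 2, 31,  0,  0,  0, 26, 57, 70, 60, 11,  1, 40, 68, 77, 57,  6]), array([-260, -250, -240, -230, -220, -210, -200, -190, -180, -170, -160,
       -150, -140, -130, -120, -110, -100]))
yellow [-259.20127908 -218.10408488]
```

Call:
{"method": "servo_tool", "body": {"steps": [{"grip": 1, "x": 0.13, "y": 0.94, "z": 0.1, "turn": 0}, {"grip": 1, "x": 0.13, "y": 0.94, "z": 0.1, "turn": 0}, {"grip": 1, "x": 0.12, "y": 0.94, "z": 0.1, "turn": 0}, {"grip": 1, "x": 0, "y": 0, "z": 0, "turn": -0.05}, {"grip": 1, "x": 0, "y": 0, "z": 0, "turn": -0.048}, {"grip": 1, "x": 0, "y": 0, "z": 0.5, "turn": 0}]}}

```text
time: 7.4
tcp_pos: [0.5191, 0.1793, 0.2306]
ee_rot: [0.003, -0.07, 0.998, 0.001]
ft_force: [1.1, -0.0, -0.3]
opening: 0.094
grasp_force: 0.0
```

```bash
python3 - <<'E'
from h import *
print(rel((.5175,.181,.114),97.8),telemetry.state()['opening'])
a,d=cams.grab_frame('scene'); a2,_=cams.grab_frame('top')
save('s3.png',np.hstack([cv2.resize(a[170:310,240:390],(400,373)),cv2.resize(a2[140:280,120:270],(400,373))]))
E
```

```text
[[0.04, 0.03, 2.33], ('turn deg', np.float64(0.21), 'units', np.float64(0.0023))] 0.09396221791896676
```

View pics/s3.png

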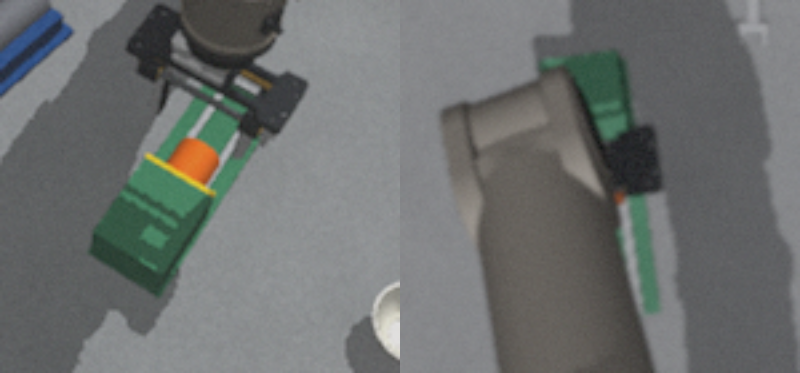

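The left crop shows the orange end at (195,163), just outside the yellow hood edge, with the open gripper lined up above and before it. The right crop also shows it over the tray. I'll descend and grip.

Call:
{"method": "servo_tool", "body": {"steps": [{"grip": 1, "x": 0.04, "y": 0.03, "z": 0.8, "turn": 0.002}, {"grip": 1, "x": 0, "y": 0, "z": 0.8, "turn": 0}, {"grip": 1, "x": 0, "y": 0, "z": 0.5, "turn": 0}, {"grip": 1, "x": 0, "y": 0, "z": 0.2, "turn": 0}, {"grip": 1, "x": 0, "y": 0, "z": 0, "turn": 0}]}}

```text
time: 8.0
tcp_pos: [0.5156, 0.1793, 0.112]
ee_rot: [-0.0, -0.066, 0.998, -0.0]
ft_force: [-0.3, 0.3, 1.3]
opening: 0.0941
grasp_force: 0.0
```

Call:
{"method": "servo_tool", "body": {"squeeze": 25, "steps": [{"grip": -1, "x": 0, "y": 0, "z": 0, "turn": 0}, {"grip": -1, "x": 0, "y": 0, "z": 0, "turn": 0}, {"grip": -1, "x": 0, "y": 0, "z": 0, "turn": 0}, {"grip": -1, "x": 0, "y": 0, "z": 0, "turn": 0}, {"grip": -1, "x": 0, "y": 0, "z": 0, "turn": 0}]}}

```text
time: 8.5
tcp_pos: [0.5157, 0.1794, 0.1121]
ee_rot: [0.0, -0.066, 0.998, 0.0]
ft_force: [-0.2, 3.6, 1.6]
opening: 0.0575
grasp_force: 1.4
```

Call:
{"method": "servo_tool", "body": {"steps": [{"grip": -1, "x": 0, "y": 0, "z": 0, "turn": 0}, {"grip": -1, "x": 0, "y": 0, "z": 0, "turn": 0}, {"grip": -1, "x": 0.2, "y": 0, "z": 0, "turn": 0}, {"grip": -1, "x": 0.4, "y": 0, "z": 0, "turn": 0}, {"grip": -1, "x": 0.4, "y": 0, "z": 0, "turn": 0}]}}

```text
time: 9.0
tcp_pos: [0.4659, 0.1725, 0.1119]
ee_rot: [0.001, -0.066, 0.998, 0.0]
ft_force: [5.1, 0.4, 2.7]
opening: 0.0556
grasp_force: 25.0
```

Call:
{"method": "servo_tool", "body": {"steps": [{"grip": -1, "x": 0.4, "y": 0, "z": 0, "turn": 0}, {"grip": -1, "x": 0.4, "y": 0, "z": 0, "turn": 0}, {"grip": -1, "x": 0.3, "y": 0, "z": 0, "turn": 0}, {"grip": -1, "x": 0.1, "y": 0, "z": 0, "turn": 0}, {"grip": -1, "x": 0, "y": 0, "z": 0, "turn": 0}]}}

```text
time: 9.5
tcp_pos: [0.4053, 0.1645, 0.1118]
ee_rot: [-0.001, -0.067, 0.998, -0.0]
ft_force: [-8.3, -0.3, 16.6]
opening: 0.0552
grasp_force: 25.0
```

Call:
{"method": "servo_tool", "body": {"steps": [{"grip": 0.2, "x": 0, "y": 0, "z": 0, "turn": 0}, {"grip": 1, "x": 0, "y": 0, "z": 0, "turn": 0}, {"grip": 1, "x": 0, "y": 0, "z": 0, "turn": 0}, {"grip": 1, "x": 0, "y": 0, "z": 0, "turn": 0}, {"grip": 1, "x": 0, "y": 0, "z": -0.4, "turn": 0}, {"grip": 1, "x": 0, "y": 0, "z": -0.8, "turn": 0}, {"grip": 1, "x": 0, "y": 0, "z": -0.8, "turn": 0}, {"grip": 1, "x": -0.7, "y": -0.4, "z": -0.6, "turn": 0}, {"grip": 1, "x": -0.7, "y": -0.5, "z": 0, "turn": 0}, {"grip": 1, "x": -0.5, "y": -0.5, "z": 0, "turn": 0}]}}

```text
time: 10.5
tcp_pos: [0.512, 0.1075, 0.2428]
ee_rot: [0.001, -0.067, 0.998, 0.0]
ft_force: [0.2, 0.5, 0.1]
opening: 0.0939
grasp_force: 0.0
```

```bash
python3 - <<'E'
from h import *
np.set_printoptions(precision=1,suppress=True)
t=np.radians(7.8);ex=np.array([np.cos(t),np.sin(t)]);ey=np.array([-ex[1],ex[0]])
im=[]
for cam,r2 in(('scene',(240,170,390,310)),('top',(120,140,270,280))):
    a,d=cams.grab_frame(cam);P=cloud(cam,a,d)*1000
    H=cv2.cvtColor(a,cv2.COLOR_RGB2HSV);m=np.zeros(d.shape,bool);m[r2[1]:r2[3],r2[0]:r2[2]]=1
    m&=(H[...,0]<14)&(H[...,1]>150)
    q=P[m&(P[...,2]>15)&(P[...,2]<75)];r=q[:,:2]-[495.7,178]
    print(cam,len(q),'x',np.percentile(r@ex,[.5,99.5]),'y',np.percentile(r@ey,[1,99]),'z',np.percentile(q[:,2],[5,50,97]))
    im.append(cv2.resize(a[r2[1]:r2[3],r2[0]:r2[2]],(400,373)))
save('s4.png',np.hstack(im))
E
```

```text
scene 635 x [-113.7   34.3] y [-25.   25.3] z [42.8 55.9 62.4]Traceback (most recent call last):
  File "<stdin>", line 10, in <module>
    return _quantile_unchecked(
        a, q, axis, out, overwrite_input, method, keepdims, weights)
    return _ureduce(a,
                    func=_quantile_ureduce_func,
    ...<5 lines>...
                    overwrite_input=overwrite_input,
                    method=method)
    r = func(a, **kwargs)
    result = _quantile(arr,
                       quantiles=q,
    ...<2 lines>...
                       out=out,
                       weights=wgt)
    slices_having_nans = np.isnan(arr[-1, ...])
                                  ~~~^^^^^^^^^
IndexError: index -1 is out of bounds for axis 0 with size 0
```

The scene cloud puts the orange roller at magazine x −114 to +34 mm, so its centre is at −40 mm, clear of the hood. Its top is at about 60 mm. The arm hides it from the top camera. The pull distance and the gripper's line both agree with this.

```bash
python3 - <<'E'
from h import *
print(rel((.4565,.172,.20),97.8),rel((.4565,.172,.1185)))
E
```

```text
[[0.94, 1.47, 0.83], ('turn deg', np.float64(-0.44), 'units', np.float64(-0.0049))] [[0.95, 1.48, 2.46]]
```

Call:
{"method": "servo_tool", "body": {"steps": [{"grip": 1, "x": 0.47, "y": 0.74, "z": 0, "turn": 0}, {"grip": 1, "x": 0.47, "y": 0.74, "z": 0, "turn": 0}, {"grip": 1, "x": 0, "y": 0, "z": 0.6, "turn": -0.004}, {"grip": 1, "x": 0, "y": 0, "z": 0.7, "turn": 0}, {"grip": 1, "x": 0, "y": 0, "z": 0.6, "turn": 0}, {"grip": 1, "x": 0, "y": 0, "z": 0.4, "turn": 0}, {"grip": 1, "x": 0, "y": 0, "z": 0.14, "turn": 0}, {"grip": 1, "x": 0, "y": 0, "z": 0, "turn": 0}]}}

```text
time: 11.4
tcp_pos: [0.4528, 0.175, 0.1189]
ee_rot: [-0.001, -0.069, 0.998, -0.0]
ft_force: [0.5, 0.3, 0.4]
opening: 0.0941
grasp_force: 0.0
```

Call:
{"method": "servo_tool", "body": {"squeeze": 30, "steps": [{"grip": -1, "x": 0, "y": 0, "z": 0, "turn": 0}, {"grip": -1, "x": 0, "y": 0, "z": 0, "turn": 0}, {"grip": -1, "x": 0, "y": 0, "z": 0, "turn": 0}, {"grip": -1, "x": 0, "y": 0, "z": 0, "turn": 0}, {"grip": -1, "x": 0, "y": 0, "z": 0, "turn": 0}, {"grip": -1, "x": 0, "y": 0, "z": 0, "turn": 0}, {"grip": -1, "x": 0, "y": 0, "z": 0, "turn": 0}, {"grip": -1, "x": 0, "y": 0, "z": 0, "turn": 0}]}}

```text
time: 12.2
tcp_pos: [0.4536, 0.1741, 0.1198]
ee_rot: [0.0, -0.069, 0.998, -0.0]
ft_force: [1.2, -7.4, 8.9]
opening: 0.0555
grasp_force: 30.0
```

Call:
{"method": "servo_tool", "body": {"steps": [{"grip": -1, "x": 0, "y": 0, "z": -0.2, "turn": 0}, {"grip": -1, "x": 0, "y": 0, "z": -0.5, "turn": 0}, {"grip": -1, "x": 0, "y": 0, "z": -0.7, "turn": 0}, {"grip": -1, "x": 0, "y": 0, "z": -0.7, "turn": 0}, {"grip": -1, "x": 0, "y": 0, "z": -0.4, "turn": 0}]}}

```text
time: 12.7
tcp_pos: [0.4535, 0.1752, 0.2473]
ee_rot: [0.001, -0.069, 0.998, 0.001]
ft_force: [0.7, 0.1, -5.5]
opening: 0.0553
grasp_force: 30.0
```

```bash
python3 - <<'E'
from h import *
print(rel((.53,-.159,.25),88.9))
a,d=cams.grab_frame('scene');P=cloud('scene',a,d)*1000
H=cv2.cvtColor(a,cv2.COLOR_RGB2HSV);m=np.zeros(d.shape,bool);m[170:310,240:390]=1
m&=(H[...,0]<14)&(H[...,1]>150);q=P[m&(P[...,2]>90)&(P[...,2]<230)]
s=telemetry.state();g=s['tcp_pos']*1000
t=np.radians(7.8);ex=np.array([np.cos(t),np.sin(t)]);x=(q[:,:2]-g[:2])@ex
print(len(q),np.percentile(x,[.5,99.5]),s['ft_force'],s['ft_torque'],g)
for lo in range(-70,80,20):
    k=(x>lo)&(x<lo+20)
    if k.sum()>5: print(lo,k.sum(),np.round(np.percentile(q[k,2],[3,97]),1))
save('s5.png',cv2.resize(a[130:310,200:400],(800,720))[:600])
E
```

```text
[[-0.59, -6.83, -0.06], ('turn deg', np.float64(9.05), 'units', np.float64(0.1006))]
541 [-70.56465347  76.85855353] [ 1.61212772  1.10973595 -0.78795527] [ 0.13501482 -0.32344181  0.00916752] [454.39603753 175.56601592 249.32052734]
-70 8 [182.5 186.8]
-50 26 [176.4 189.4]
-30 46 [174.7 190.4]
-10 103 [171.2 188.9]
10 100 [168.3 189.1]
30 103 [169.4 189.2]
50 106 [166.9 189.1]
70 46 [156.4 188.2]
```

View pics/s5.png

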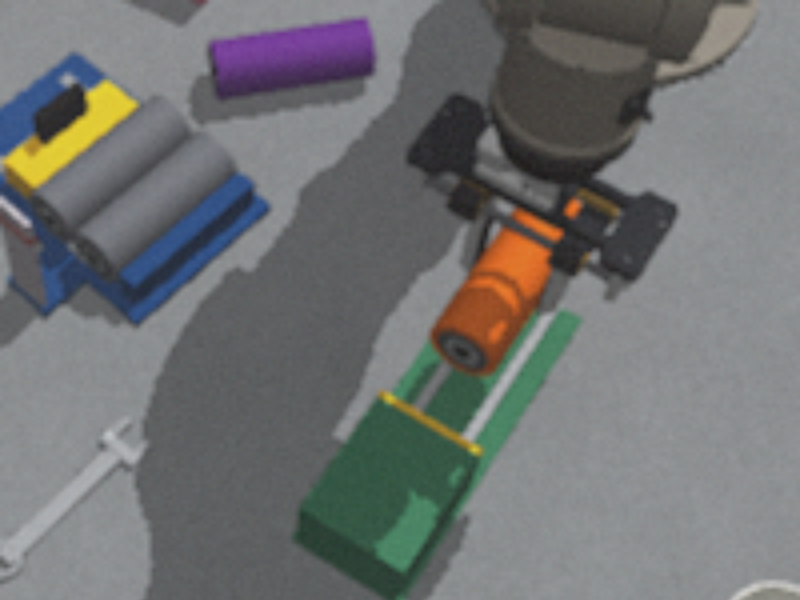

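The crop shows the orange roller at (490,295), held by its middle, level and clear of the magazine. The two grey rollers at (110,190) and (165,205) lie together with the stop home. Now I'll carry it over.

Call:
{"method": "servo_tool", "body": {"steps": [{"grip": -1, "x": 0, "y": 0, "z": -0.2, "turn": 0.05}, {"grip": -1, "x": 0, "y": 0, "z": 0, "turn": 0.051}, {"grip": -1, "x": -0.1, "y": -0.4, "z": 0, "turn": 0}, {"grip": -1, "x": -0.2, "y": -0.8, "z": 0, "turn": 0}, {"grip": -1, "x": -0.22, "y": -0.9, "z": 0, "turn": 0}, {"grip": -1, "x": -0.22, "y": -0.9, "z": 0, "turn": 0}, {"grip": -1, "x": -0.22, "y": -0.9, "z": 0, "turn": 0}, {"grip": -1, "x": -0.2, "y": -0.9, "z": 0, "turn": 0}, {"grip": -1, "x": -0.2, "y": -0.8, "z": 0, "turn": 0}, {"grip": -1, "x": -0.14, "y": -0.6, "z": 0, "turn": 0}, {"grip": -1, "x": -0.1, "y": -0.35, "z": 0, "turn": 0}, {"grip": -1, "x": 0, "y": 0, "z": 0, "turn": 0}]}}

```text
time: 13.95
tcp_pos: [0.5265, -0.1565, 0.2538]
ee_rot: [-0.0, 0.012, 1.0, -0.001]
ft_force: [0.2, 0.7, -6.1]
opening: 0.0553
grasp_force: 30.0
```

```bash
python3 - <<'E'
from h import *
np.set_printoptions(precision=1,suppress=True)
print(rel((.527,-.159,.1713),88.9))
g=telemetry.state()['tcp_pos']*1000;print(g)
for cam in('scene','top'):
    a,d=cams.grab_frame(cam);P=cloud(cam,a,d)*1000
    H=cv2.cvtColor(a,cv2.COLOR_RGB2HSV);m=(H[...,0]<14)&(H[...,1]>150)
    q=P[m&(P[...,2]>90)&(P[...,2]<230)&(abs(P[...,1]-g[1])<60)&(abs(P[...,0]-g[0])<110)]
    if len(q)>10: print(cam,len(q),np.percentile(q,[.5,50,99.5],axis=0))
    # grey
    s=H[...,1]
    b=(P[...,0]>470)&(P[...,0]<590)&(P[...,1]>-225)&(P[...,1]<-100)&(s<90)&(P[...,2]>57)&(P[...,2]<70)
    for lo,hi in((-225,-160),(-158,-100)):
        y=P[b&(P[...,1]>lo)&(P[...,1]<hi)][:,1]
        if len(y)>20: print('grey',len(y),np.percentile(y,[2,50,98]))
print(telemetry.state()['ft_force'])
E
```

```text
[[-0.01, -0.05, 1.65], ('turn deg', np.float64(-0.23), 'units', np.float64(-0.0026))]
[ 526.5 -156.5  253.8]
scene 361 [[ 524.2 -183.8  163.6]
 [ 567.6 -145.4  189. ]
 [ 603.8 -128.5  200.9]]
grey 147 [-201.5 -178.  -167.4]
grey 297 [-147.7 -126.5 -110. ]
grey 26 [-128.8 -116.8 -111.8]
[-0.2 -0.  -5.6]
```

Call:
{"method": "servo_tool", "body": {"steps": [{"grip": -1, "x": 0, "y": -0.05, "z": 0.5, "turn": -0.002}, {"grip": -1, "x": 0, "y": 0, "z": 0.5, "turn": 0}, {"grip": -1, "x": 0, "y": 0, "z": 0.3, "turn": 0}, {"grip": -1, "x": 0, "y": 0, "z": 0.15, "turn": 0}, {"grip": -1, "x": 0, "y": 0, "z": 0, "turn": 0}]}}

```text
time: 14.55
tcp_pos: [0.5264, -0.1554, 0.1813]
ee_rot: [-0.001, 0.008, 1.0, 0.0]
ft_force: [-0.1, -0.1, -5.8]
opening: 0.0555
grasp_force: 30.0
```

Call:
{"method": "servo_tool", "body": {"steps": [{"grip": -1, "x": 0, "y": 0, "z": 0.05, "turn": 0}, {"grip": -1, "x": 0, "y": 0, "z": 0.05, "turn": 0}, {"grip": -1, "x": 0, "y": 0, "z": 0, "turn": 0}]}}

```text
time: 14.85
tcp_pos: [0.527, -0.1563, 0.1773]
ee_rot: [0.0, 0.008, 1.0, 0.0]
ft_force: [-0.5, 0.4, -5.8]
opening: 0.0555
grasp_force: 30.0
```

Call:
{"method": "servo_tool", "body": {"steps": [{"grip": -1, "x": 0, "y": -0.05, "z": 0.03, "turn": 0}, {"grip": -1, "x": 0, "y": 0, "z": 0.03, "turn": 0}, {"grip": -1, "x": 0, "y": 0, "z": 0, "turn": 0}]}}

```text
time: 15.15
tcp_pos: [0.5267, -0.1591, 0.1739]
ee_rot: [-0.0, 0.008, 1.0, -0.0]
ft_force: [-0.2, -0.2, -6.0]
opening: 0.0555
grasp_force: 30.0
```

Call:
{"method": "servo_tool", "body": {"steps": [{"grip": -1, "x": 0, "y": 0, "z": 0.03, "turn": 0}, {"grip": -1, "x": 0, "y": 0, "z": 0.02, "turn": 0}, {"grip": -1, "x": 0, "y": 0, "z": 0, "turn": 0}]}}

```text
time: 15.45
tcp_pos: [0.527, -0.1593, 0.1722]
ee_rot: [0.0, 0.009, 1.0, -0.0]
ft_force: [-4.5, -0.1, 7.9]
opening: 0.0556
grasp_force: 30.0
```

Call:
{"method": "servo_tool", "body": {"squeeze": 5, "steps": [{"grip": -1, "x": 0, "y": 0, "z": -0.01, "turn": 0}, {"grip": -1, "x": 0, "y": 0, "z": 0, "turn": 0}]}}

```text
time: 15.65
tcp_pos: [0.5269, -0.1589, 0.1721]
ee_rot: [0.0, 0.008, 1.0, -0.0]
ft_force: [1.1, -0.4, -1.3]
opening: 0.056
grasp_force: 5.0
```

Call:
{"method": "servo_tool", "body": {"steps": [{"grip": 0.3, "x": 0, "y": 0, "z": 0, "turn": 0}, {"grip": 0.6, "x": 0, "y": 0, "z": 0, "turn": 0}, {"grip": 0.8, "x": 0, "y": 0, "z": 0, "turn": 0}, {"grip": 0.9, "x": 0, "y": 0, "z": 0, "turn": 0}, {"grip": 0.9, "x": 0, "y": 0, "z": 0, "turn": 0}]}}

```text
time: 16.15
tcp_pos: [0.5269, -0.1589, 0.1721]
ee_rot: [0.0, 0.008, 1.0, -0.0]
ft_force: [0.4, -0.1, -0.2]
opening: 0.0879
grasp_force: 0.0
```

```bash
python3 - <<'E'
from h import *
s=telemetry.state();print(s['tcp_pos'],s['ft_force'],s['opening'])
a,d=cams.grab_frame('scene');save('s6.png',cv2.resize(a[110:230,160:320],(800,600)))
E
```

```text
[ 0.52687556 -0.15891649  0.17209206] [ 0.38228784 -0.07477095 -0.18983063] 0.0878837663420269
```

View pics/s6.png

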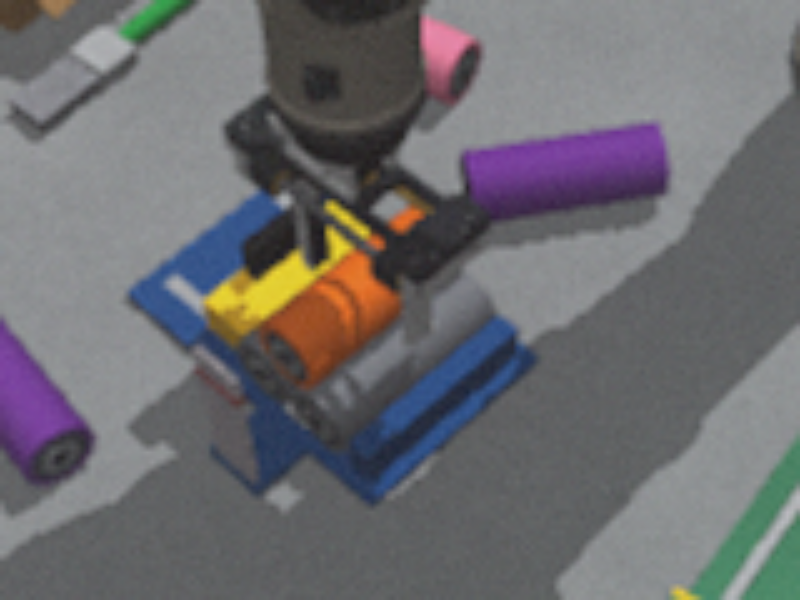

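The orange roller lies on the two grey rollers at (335,315), with the fingers open on either side of it. I'll raise the arm straight up, move it away and check.

Call:
{"method": "servo_tool", "body": {"steps": [{"grip": 0.95, "x": 0, "y": 0, "z": -0.2, "turn": 0}, {"grip": 1, "x": 0, "y": 0, "z": -0.5, "turn": 0}, {"grip": 1, "x": 0, "y": 0, "z": -0.8, "turn": 0}, {"grip": 1, "x": 0, "y": 0, "z": -0.8, "turn": 0}, {"grip": 1, "x": 0, "y": 0.6, "z": -0.3, "turn": 0}, {"grip": 1, "x": 0, "y": 0.9, "z": 0, "turn": 0}, {"grip": 1, "x": 0, "y": 0.9, "z": 0, "turn": 0}, {"grip": 1, "x": 0, "y": 0.9, "z": 0, "turn": 0}, {"grip": 1, "x": 0, "y": 0.9, "z": 0, "turn": 0}, {"grip": 1, "x": 0, "y": 0.9, "z": 0, "turn": 0}, {"grip": 1, "x": 0, "y": 0.5, "z": 0, "turn": 0}, {"grip": 1, "x": 0, "y": 0, "z": 0, "turn": 0}]}}

```text
time: 17.4
tcp_pos: [0.5311, 0.125, 0.3026]
ee_rot: [0.0, 0.006, 1.0, 0.0]
ft_force: [0.4, -0.1, -0.9]
opening: 0.0938
grasp_force: 0.0
```

```bash
python3 - <<'E'
from h import *
np.set_printoptions(precision=1,suppress=True)
im=[]
for cam,r in(('scene',(160,110,320,230)),('top',(250,145,390,250))):
    a,d=cams.grab_frame(cam);P=cloud(cam,a,d)*1000
    H=cv2.cvtColor(a,cv2.COLOR_RGB2HSV);m=(H[...,0]<14)&(H[...,1]>150)&(P[...,2]>60)&(P[...,2]<130)&(P[...,1]<-100)&(P[...,1]>-220)
    q=P[m];print(cam,len(q),np.percentile(q,[.5,50,99.5],axis=0))
    for lo in range(455,605,50):
        k=q[(q[:,0]>lo)&(q[:,0]<lo+50)];print(lo,np.percentile(k[:,2],[50,90]),np.percentile(k[:,1],[2,98]).mean())
    y=P[(H[...,0]>20)&(H[...,0]<33)&(H[...,1]>130)&(P[...,2]>35)&(P[...,2]<52)&(P[...,1]<-150)&(P[...,1]>-320)&(P[...,0]<620)&(P[...,0]>450)];print('yellow',np.percentile(y[:,1],[2,98]))
    im.append(cv2.resize(a[r[1]:r[3],r[0]:r[2]],(400,300)))
save('s7.png',np.hstack(im))
E
```

```text
scene 614 [[ 455.6 -179.2   82.1]
 [ 531.2 -147.   107.1]
 [ 604.3 -129.8  115.5]]
455 [107.4 112.4] -153.0757780229353
505 [107.2 113.1] -153.7205940923797
555 [106.9 112.2] -155.1629166690899
yellow [-258.7 -218.4]
top 737 [[ 456.2 -180.2   92.9]
 [ 524.9 -157.4  108.8]
 [ 597.2 -134.7  118.5]]
455 [108.3 114.5] -157.14321223539247
505 [109.3 114. ] -157.53956696502155
555 [108.8 113.3] -159.1013617743107
yellow [-255.7 -217.9]
```

View pics/s7.png

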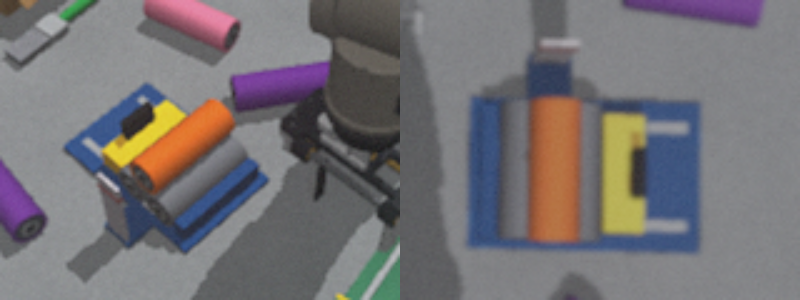

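The final crops show the orange roller saddled level and parallel on the two grey rollers, at (185,145) in the left crop and (555,170) in the right. Its top is at about 112 mm and the stop is home.

```bash
python3 -c "
from h import *
print(arm.job_done())"
```

```text
the job is handed in; nothing more can be done
None
```

The job is done and handed in at about 17.5 s: the stop is home, the orange roller lies level on the two grey rollers with its top measured at about 112 mm (red mark 111.5 mm), and I never went near the tub, wrench or brush.

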